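# Seat the gallery plug in a pump housing with a spring-plunger tool

## Task

Take the seating tool by its barrel out of the wooden stand and set it upright into the bore of the aluminium pump housing until its shoulder sits flat on the boss, then let go of it. With the fingers push its cap down, through the soft spring and the sliding plug, until the plug comes up solid against its seat, and lean on it there with about 15 N for half a second, never over 24 N on the cap. Then let the cap spring fully back up and leave the tool standing in the housing, without disturbing the piston, carton, wrench or jar.

Things in the scene. Friction and masses are not known exactly. Their poses are not given: they have to be found in the camera images.
- housing: Cast aluminium pump housing bolted to the bench: a flange 130 x 96 mm and 18 mm thick, with four bolt heads and two low ribs (46 mm high), round a square boss 54 x 54 mm that is 60 mm high. It does not move. Origin on the bench under the centre of the boss, z up, x along the long side of the flange. The round bore goes straight down the centre of the boss.
- bore (a point): Centre of the bore's mouth, 60 mm above the bench on the flat top of the boss. The bore is 22 mm in diameter with a 2.5 mm chamfer at the mouth.
- plug: Steel plug disc, 21 mm across, 8 mm thick, deep in the bore (seen from above as a bright disc before the tool goes in). Origin: centre of its underside. Its top starts 23 to 35 mm below the bore's mouth. It slides down when pushed with about 5 N, stays where it is left, and has 4 to 12 mm to go to a solid seat; the seat's depth differs from housing to housing and cannot be seen.
- stand: Wooden block 100 x 80 mm, 34 mm high, fixed to the bench, with a 23 mm hole at its centre in which the seating tool stands at the start. Origin on the bench under the hole, z up.
- seater: Seating tool, 250 g, round about its z axis (up). Origin: centre of the lower end of the nose. Nose: steel, 20 mm in diameter, 22 mm long, its last 4 mm tapered to 15 mm. Barrel: dark steel, 32 mm in diameter, 22 to 82 mm above the origin; its flat lower end is the shoulder that rests on the stand, or on the boss when fitted (origin then 22 mm below the bore's mouth). Grip it high on the barrel.
- plunger: The tool's plunger: black cap 26 mm in diameter, 6 mm thick, on a 12 mm stem, 22 mm clear above the barrel, with a 10 mm push rod through the tool that ends level with the nose's end at rest. Origin: on the axis, at the barrel's top at rest. It slides down at most 20 mm against a weak spring (1 N, plus 0.15 N per mm) and springs back up when let go.
- cap_top (a point): Centre of the cap's flat top, 110 mm above the tool's origin at rest. With the tool in the bore, the rod meets the plug 1 to 13 mm down (first, soft stop: the plug then slides at 6 to 9 N on the cap); the plug meets its seat 12 to 18 mm down (second, solid stop: the force rises steeply, over 10 N per mm).
- piston: Bystander: piston with its connecting rod standing on end, 85 mm across, about 195 mm tall, loose. Origin at the centre of its underside.
- carton: Bystander: white paper carton 110 x 70 x 35 mm, loose. Origin at the centre of its underside.
- wrench: Bystander: open-ended steel wrench 180 mm long lying on the bench, loose.
- jar: Bystander: brown glass jar with a steel lid, 64 mm across, 80 mm tall, loose. Origin at the centre of its underside.
Things that resemble listed ones, but are neither listed nor needed, are in the scene too. Leave any blue look-alike of the seater alone.

How it is judged:
On the way, in this order (a step that is already met when the one before it is completed fails the run):
1. the seating tool stands upright in the bore with its shoulder on the boss, let go, cap up, the plug not yet moved (horizontal distance between seater and bore below 0.003 m and z of seater in the frame of bore below -0.0205 m and angle between seater's own z axis and vertical below 0.06 rad and contact force between the fingers and seater below 0.2 N and z of cap_top in the frame of seater above 0.108 m and distance of plug from where it was at the start of the episode below 0.0015 m), for 0.2 s.
2. the cap is pressed to the solid second stop: plug pushed down by more than 3.5 mm and the fingers bearing on the cap with 12 to 24 N for 0.4 s (horizontal distance between seater and bore below 0.003 m and z of seater in the frame of bore below -0.0205 m and distance of plug from where it was at the start of the episode above 0.0035 m and contact force between the fingers and plunger above 12 N), for 0.4 s.
At the end, for the whole second after the job is handed in: The tool stands at rest in the bore, within 3 mm of its axis, upright within 0.06 rad, shoulder on the boss within 1.5 mm; the cap is back up within 2 mm; the plug has gone down more than 3.5 mm and was borne on at its solid seat (12 to 24 N on the cap for 0.4 s) (horizontal distance between seater and bore below 0.003 m and z of seater in the frame of bore below -0.0205 m and angle between seater's own z axis and vertical below 0.06 rad and linear speed of seater below 0.01 m/s and z of cap_top in the frame of seater above 0.108 m and distance of plug from where it was at the start of the episode above 0.0035 m); the robot touches nothing.
It fails at once if more than 24 N on the plunger's cap (contact force between any of the fingers, the arm and plunger above 24 N).
It fails at once if a bystander is pushed more than 15 mm (distance of any of piston, carton, wrench, jar from where it was at the start of the episode above 0.015 m).
It also fails if it takes over 53 s, if anything falls off the work surface, if the arm or the gripper's body presses on something with over 40 N, if the wrist force passes 120 N, or if a joint passes its speed limit or range.

## Robot

A 6-joint arm with a two-finger parallel gripper is mounted at the origin on the work surface. World frame = base frame: x ahead of the robot, y to its left, z up, the work surface at z = 0. Lengths are in m, angles in rad, forces in N, time in s.
With the tool pointing down it reaches from about 0.25 to 0.775 m from the base axis. Payload 4 kg.
Tool frame: the origin (TCP) lies midway between the tips of the shut fingers; the grasp point (between the pads) lies 19 mm behind it; y points along the fingers, x is the direction in which the jaws open and shut, and the axes are right-handed (so a half turn about y gives the same grasp; the last joint's range is limited). The gripper opens to 94 mm and grips with 3 to 60 N. Pads are 16 mm wide; open, the fingers measure 119 mm over their backs; the gripper's body (75 mm by 177 mm) begins 78 mm behind the grasp point.
Start: joints at [1.041, 0.087, 1.371, -0, 1.684, -0.103], TCP at [0.228, 0.501, 0.206] pointing down, gripper open.
Joint ranges: [-3.1, 3.1], [-0.76, 2.03], [0.27, 2.55], [-1.08, 4.22], [0.17, 2.65], [-2.57, 2.57]. Speed limits (rad/s): [2.79, 2.79, 3.14, 3.14, 3.14, 3.14].

## Interface

Orientations are given as [roll, pitch, yaw] about the fixed x, y, z axes, in that order (R = Rz(yaw) Ry(pitch) Rx(roll)).
In Python, from bench import robot, snapshot, camera_info, ticket gives the robot as it stands.
- The arm moves only by the shell command python3 -m creep 'ROWS'. ROWS is JSON, a list of rows, each an object with "slide": the shift along the tool's x, y, z in mm, a list of three; "roll": the turn about the tool's y in degrees; "grip": the closure, from 0 (fully open) to 1 (shut). In form: [{"slide": [x, y, z], "roll": roll, "grip": grip}, ...]. A call has 1 to 20 rows; each row is the pose to reach, as a shift and turn from the pose commanded when the call began, along the tool's axes at that moment; what a row does not reach only later rows make up. A row lasts 1/12 s, in which the tool goes at most 41.7 mm and 7.16 degrees, less where a joint would pass 70% of its speed; a pose out of reach is approached as far as the arm can. A call with a gripper value outside its range is refused whole. The fingers move at their own pace and stop on an object; the grip force is fixed at half the most. Time passes only in rows, so rows that repeat a pose let the fingers close. It gives the time, the measured TCP pose, the force and the opening at its end, in the units of the state.
- robot.get_obs(): the state, without advancing time (a new reading comes with each control period).
- snapshot(name): name is "scene" or "top"; returns the picture (400x640x3 uint8, red, green, blue); there is no depth.
- camera_info(name): a dict with "fx", "fy", "cx", "cy" (pixels), "cam_to_world" (4x4, takes a point from camera to world coordinates). Camera axes: x right, y down, z forward; pixel columns grow to the right and rows downward; lengths in m; the calibration is good to about 2 mm. A picture is of the moment at which its call begins. camera_info takes no time and is no camera call.
- ticket.close_job(): hands the job in, once; it reports no verdict.
The state is a dict: "time": time; "joint_positions": joint angles; "qvel": joint speeds; "joint_torque": joint torques, N m; "tool_pos": TCP position; "ee_rot": TCP orientation; "wrist_force": force on the tool from outside, world axes, zero at the start; "wrist_torque": the same for the moment, N m; "width": finger opening in m.
Only numpy, scipy, OpenCV 4.12 (cv2) and the standard library are available. Lean on these libraries where they do the work, as an engineer would, in place of code of your own. Each camera call takes 0.05 s, during which the arm holds its last target.

## Working session

There is one attempt and no reset: what is moved stays moved. The work goes in short steps, Python scripts to look and compute and a shell command to move; the robot and the scene stay as the last step left them, time stands still between calls to the robot, and variables do not carry over. Pictures are saved under pics/ and viewed, and the job is handed in when it is done.

```bash
ls; mkdir -p pics; python3 - <<'E'
from bench import robot,snapshot,camera_info
import cv2
o=robot.get_obs();print({k:(v if isinstance(v,float) else [round(float(x),4) for x in v] if hasattr(v,'__len__') else v) for k,v in o.items()})
for n in("scene","top"):
    cv2.imwrite(f"pics/{n}0.png",snapshot(n)[:,:,::-1]);c=camera_info(n);print(n,c)
E
```

```text
pics
{'time': 0.0, 'joint_positions': [1.0409, 0.0879, 1.3722, 0.0, 1.6836, -0.1031], 'qvel': [-0.0012, 0.0006, 0.0019, -0.0006, -0.0003, 0.0018], 'joint_torque': [0.0005, -34.0183, -30.2428, 0.0719, 0.0329, -0.0001], 'tool_pos': [0.2274, 0.5002, 0.2043], 'ee_rot': [-1.5706, 0.0022, 1.144], 'wrist_force': [0.7996, 0.1614, 0.9571], 'wrist_torque': [-0.102, 0.0432, 0.0189], 'width': 0.09368858455692636}
scene {'fx': 444.22193806586034, 'fy': 444.22193806586034, 'cx': 317.977174624903, 'cy': 202.2354922550711, 'cam_to_world': array([[ 0.1404376 ,  0.75729016, -0.63780004,  1.34451284],
       [ 0.99004125, -0.10104965,  0.09801679, -0.09676132],
       [ 0.00977768, -0.64521359, -0.76393967,  1.0162324 ],
       [ 0.        ,  0.        ,  0.        ,  1.        ]])}
top {'fx': 506.0814095709721, 'fy': 506.0814095709721, 'cx': 312.5486828233133, 'cy': 198.78625703934847, 'cam_to_world': array([[ 2.86269078e-02, -9.85060038e-01,  1.69815258e-01,
         3.38518287e-01],
       [-9.99589495e-01, -2.80139542e-02,  6.00493474e-03,
         8.70600326e-03],
       [-1.15802438e-03, -1.69917451e-01, -9.85457619e-01,
         1.43434221e+00],
       [ 0.00000000e+00,  0.00000000e+00,  0.00000000e+00,
         1.00000000e+00]])}
```

View pics/scene0.png

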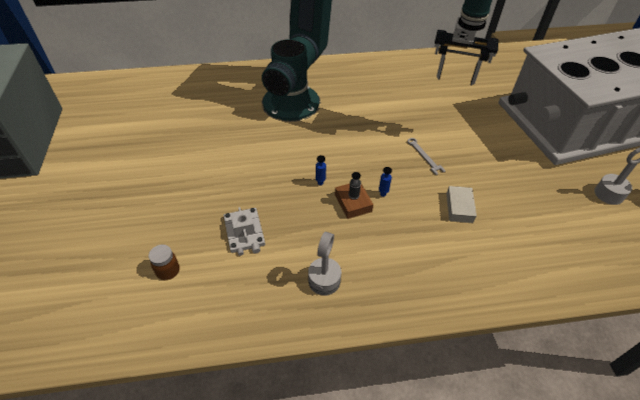

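View pics/top0.png

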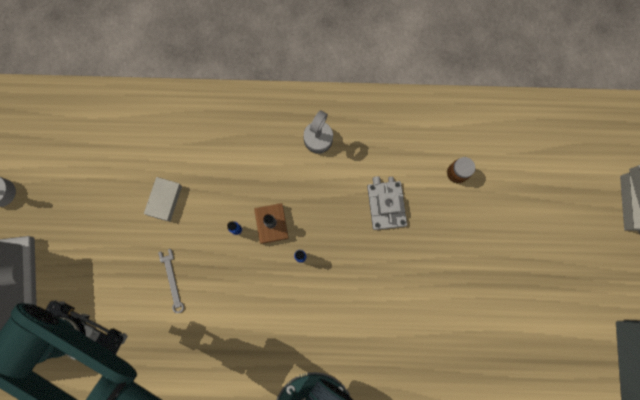

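```bash
python3 - <<'E'
import cv2
import numpy as np
a=cv2.imread('pics/top0.png');s=cv2.imread('pics/scene0.png')
p=[cv2.resize(a[200:250,245:295],(400,400),interpolation=2),cv2.resize(a[172:234,360:422],(400,400),interpolation=2)]
q=[cv2.resize(s[165:220,325:405],(400,275),interpolation=2),cv2.resize(s[200:255,210:290],(400,275),interpolation=2)]
cv2.imwrite('pics/c1.png',np.vstack([np.hstack(p)[:320],np.hstack(q)]))
E
```

```text
(no output)
```

View pics/c1.png

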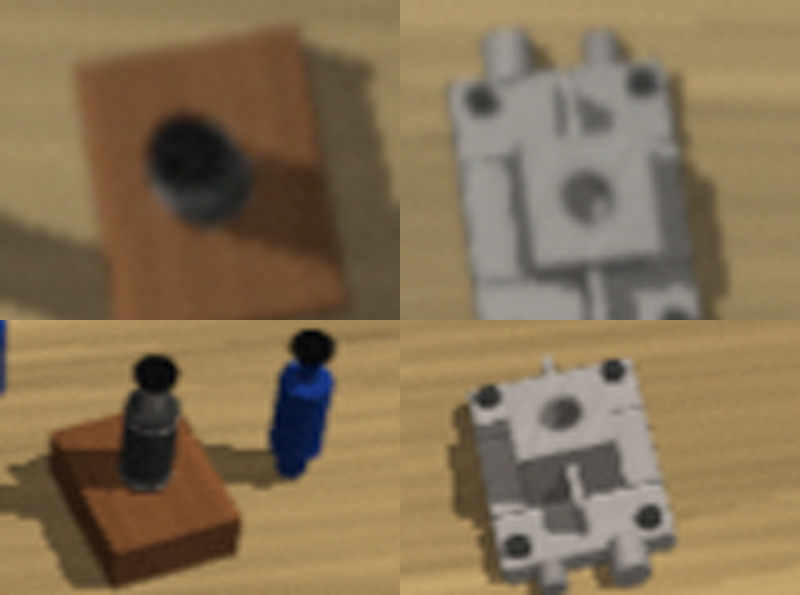

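```bash
cat > h.py <<'E'
import numpy as np
from bench import camera_info
from scipy.optimize import least_squares
C={n:camera_info(n) for n in("scene","top")}
def back(n,u,v,z):
    c=C[n];T=c["cam_to_world"];d=T[:3,:3]@np.array([(u-c["cx"])/c["fx"],(v-c["cy"])/c["fy"],1]);o=T[:3,3]
    return o+d*(z-o[2])/d[2]
def proj(n,p):
    c=C[n];T=c["cam_to_world"];q=(np.asarray(p)-T[:3,3])@T[:3,:3]
    return np.stack([c["fx"]*q[...,0]/q[...,2]+c["cx"],c["fy"]*q[...,1]/q[...,2]+c["cy"]],-1)
E
python3 - <<'E'
from h import *
import cv2
print('cap',back('top',268.1,218.1,.122),back('scene',356,175.6,.122))
print('bore',back('top',389.1,202.7,.06),back('scene',242,218.4,.06))
# other objects
for n,u,v,z in [('top',235,228,.08),('top',300,256,.08),('top',318,118,.15),('top',461,166,.08),('top',166,250,0),('top',180,310,0),('top',165,198,.03)]: print(u,v,back(n,u,v,z).round(3))
# stand edge fit: photometric rectangle fit
def rectpts(x,y,a,w,l,z,n=60):
    t=np.linspace(-.5,.5,n);e=np.ones(n)*.5
    P=np.vstack([np.c_[t*l,e*w],np.c_[t*l,-e*w],np.c_[e*l,t*w],np.c_[-e*l,t*w]])
    c,s=np.cos(a),np.sin(a)
    return np.c_[P@np.array([[c,s],[-s,c]])+[x,y],np.full(len(P),z)]
def score(n,img,x,y,a,w,l,z,d=.003):
    A=rectpts(x,y,a,w-2*d,l-2*d,z);B=rectpts(x,y,a,w+2*d,l+2*d,z)
    def smp(P):
        q=proj(n,P).astype(np.float32);return cv2.remap(img,q[:,0][:,None],q[:,1][:,None],1)[:,0].astype(float)
    return np.minimum(np.abs(smp(A)-smp(B)).sum(1),60).mean()
from scipy.optimize import differential_evolution
for nm,n,x0,y0,w,l,z in [('stand','top',.38,.09,.08,.1,.034),('stand','scene',.38,.09,.08,.1,.034),('boss','top',.43,-.14,.054,.054,.06),('boss','scene',.43,-.14,.054,.054,.06)]:
    img=cv2.imread(f'pics/{n}0.png')
    c0=back(n,*{'stand':{'top':(268.1,218.1),'scene':(356,175.6)},'boss':{'top':(389.1,202.7),'scene':(242,218.4)}}[nm][n],.122 if nm=='stand' else .06)
    r=differential_evolution(lambda p:-score(n,img,p[0],p[1],p[2],w,l,z),[(c0[0]-.012,c0[0]+.012),(c0[1]-.012,c0[1]+.012),(-.8,2.36) if nm=='stand' else (-.5,.8)],seed=1,popsize=25)
    print(nm,n,r.x,r.fun)
E
```

```text
cap [0.51013968 0.13139915 0.122     ] [0.51598782 0.13631853 0.122     ]
bore [ 0.57041107 -0.19378362  0.06      ] [ 0.57590246 -0.18763691  0.06      ]
235 228 [0.486 0.223 0.08 ]
300 256 [0.416 0.046 0.08 ]
318 118 [0.777 0.008 0.15 ]
461 166 [ 0.675 -0.388  0.08 ]
166 250 [0.427 0.427 0.   ]
180 310 [0.263 0.376 0.   ]
165 198 [0.571 0.433 0.03 ]
stand top [0.51162474 0.13166691 0.19983945] -50.795833333333334
stand scene [0.51048298 0.13636744 0.24386279] -52.670833333333334
boss top [ 0.57023977 -0.19356577  0.1118956 ] -48.333333333333336
boss scene [ 0.57372916 -0.19041072  0.0455118 ] -52.24166666666667
```

Candidates: the dark barrel and black cap standing in the wooden stand at top (268,218) / scene (356,176) is the seater. The blue look-alikes at top (235,228) and (300,256) are free-standing and get left alone. The close crop confirms the dark one in the stand. The bore is at top (389,203) / scene (242,218). I'll move above the seater with the jaws along world x.

```bash
python3 -m creep '[{"slide":[-20,-10,-40],"roll":6,"grip":0},{"slide":[-40,-15,-77],"roll":12,"grip":0},{"slide":[-58,-20,-111],"roll":18,"grip":0},{"slide":[-77,-20,-145],"roll":24,"grip":0},{"slide":[-95,-20,-180],"roll":30,"grip":0},{"slide":[-113,-20,-214],"roll":36,"grip":0},{"slide":[-131,-20,-248],"roll":42,"grip":0},{"slide":[-149,-20,-283],"roll":48,"grip":0},{"slide":[-167,-20,-317],"roll":54,"grip":0},{"slide":[-185,-20,-351],"roll":60,"grip":0},{"slide":[-203,-20,-385],"roll":65.5,"grip":0},{"slide":[-216,-20,-411],"roll":65.5,"grip":0},{"slide":[-216,-20,-411],"roll":65.5,"grip":0},{"slide":[-216,-20,-411],"roll":65.5,"grip":0},{"slide":[-216,-20,-411],"roll":65.5,"grip":0},{"slide":[-216,-20,-411],"roll":65.5,"grip":0}]'
python3 - <<'E'
from bench import robot,snapshot
import cv2,numpy as np
o=robot.get_obs();print(o['time'],np.round(o['tool_pos'],4),np.round(o['ee_rot'],4),o['wrist_force'].round(2))
s=snapshot('scene');t=snapshot('top')
cv2.imwrite('pics/s1.png',s[:,:,::-1]);cv2.imwrite('pics/t1.png',t[:,:,::-1])
cv2.imwrite('pics/m1.png',np.vstack([cv2.resize(s[100:240,270:430,::-1],(640,560))]))
E
```

```text
time: 1.43
tool_pos: [0.5116, 0.135, 0.2254]
ee_rot: [-1.57, 0.0, 0.002]
wrist_force: [-0.0, -0.1, 0.0]
width: 0.0936
1.4333 [0.5116 0.135  0.2254] [-1.5703e+00  5.0000e-04  2.5000e-03] [-0.02 -0.06  0.05]
```

View pics/m1.png

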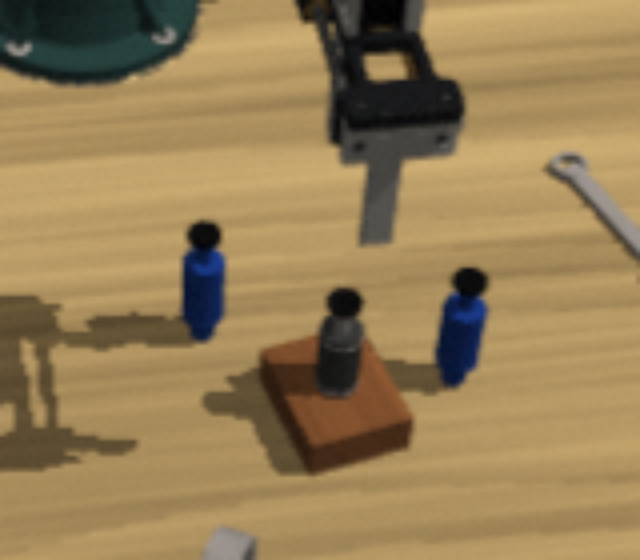

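View pics/t1.png

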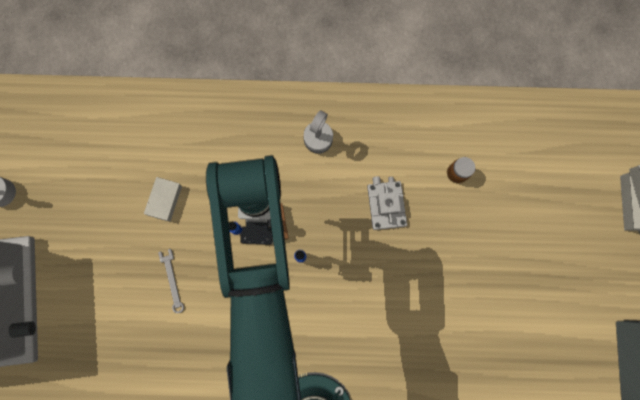

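```bash
python3 - <<'E'
from h import *
p=np.array([.5116,.135,.2254])
for d in (.047,.0595):
  for w in (-.008,.008): print(d,w,proj('scene',p+[d,w,0]))
print(back('scene',364,160.8,.2254))
print('cap', proj('scene',[.5116,.135,.122]), back('scene',270+344/4-.4,100+302/4-.4,.122))
E
```

```text
0.047 -0.008 [358.73282466 159.86798337]
0.047 0.008 [364.90948108 159.29063413]
0.0595 -0.008 [359.71976312 163.32288147]
0.0595 0.008 [365.93896951 162.73659223]
[0.56364621 0.13957778 0.2254    ]
cap [355.22792902 174.51212333] [0.51395699 0.13558858 0.122     ]
```

```bash
python3 -m creep '[{"slide":[0,30,-2.5],"roll":0,"grip":0},{"slide":[0,60,-2.5],"roll":0,"grip":0},{"slide":[0,90,-2.5],"roll":0,"grip":0},{"slide":[0,115,-2.5],"roll":0,"grip":0},{"slide":[0,135,-2.5],"roll":0,"grip":0},{"slide":[0,150,-2.5],"roll":0,"grip":0},{"slide":[0,160,-2.5],"roll":0,"grip":0},{"slide":[0,162,-2.5],"roll":0,"grip":0},{"slide":[0,162,-2.5],"roll":0,"grip":0},{"slide":[0,162,-2.5],"roll":0,"grip":0}]'
python3 - <<'E'
from bench import robot,snapshot
import cv2,numpy as np
s=snapshot('scene')
cv2.imwrite('pics/m2.png',cv2.resize(s[130:230,290:410,::-1],(720,600),interpolation=2))
E
```

```text
time: 2.37
tool_pos: [0.5131, 0.1319, 0.0647]
ee_rot: [-1.57, -0.002, 0.002]
wrist_force: [-0.1, -0.6, -0.1]
width: 0.0943
```

View pics/m2.png

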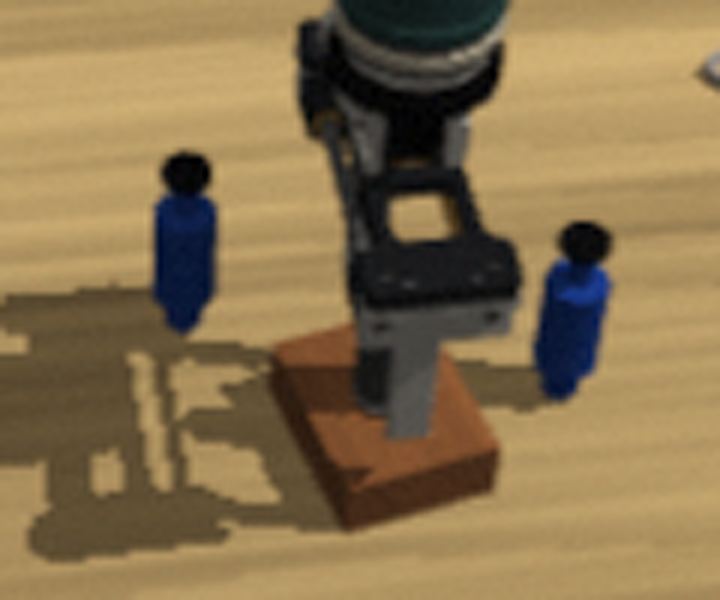

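```bash
python3 - <<'E'
from h import *
p=np.array([.5131,.1319,.0647])
f=lambda q:(proj('scene',q)-[290,130])*6+2.5
for d in (.047,.0595):print(f(p+[d,-.008,0]),f(p+[d,.008,0]))
print('barrel base', f(np.array([.5131,.1319-.016,.034])),f(np.array([.5131,.1319+.016,.034])),f(np.array([.5131+.016,.1319,.034])))
E
```

```text
[381.65113127 430.8243968 ] [415.1515832  427.38447089]
[386.77931947 451.12454255] [420.488265   447.63691931]
barrel base [342.7521897  400.36028779] [407.06238554 393.83956972] [381.19322183 421.76922225]
```

```bash
python3 -m creep '[{"slide":[0,0,1.5],"roll":0,"grip":0},{"slide":[0,0,1.5],"roll":0,"grip":0.4},{"slide":[0,0,1.5],"roll":0,"grip":0.5},{"slide":[0,0,1.5],"roll":0,"grip":0.55},{"slide":[0,0,1.5],"roll":0,"grip":0.6},{"slide":[0,0,1.5],"roll":0,"grip":0.65},{"slide":[0,0,1.5],"roll":0,"grip":0.7},{"slide":[0,0,1.5],"roll":0,"grip":0.8},{"slide":[0,0,1.5],"roll":0,"grip":1},{"slide":[0,0,1.5],"roll":0,"grip":1},{"slide":[0,0,1.5],"roll":0,"grip":1},{"slide":[0,0,1.5],"roll":0,"grip":1}]'
```

```text
time: 3.42
tool_pos: [0.5115, 0.1329, 0.0634]
ee_rot: [-1.571, 0.002, 0.001]
wrist_force: [-4.0, -0.5, 2.4]
width: 0.0315
```

```bash
python3 -m creep '[{"slide":[-0.5,-3,0],"roll":0,"grip":1},{"slide":[-1,-8,0],"roll":0,"grip":1},{"slide":[-1,-18,0],"roll":0,"grip":1},{"slide":[-1,-32,0],"roll":0,"grip":1},{"slide":[-1,-50,0],"roll":0,"grip":1},{"slide":[-1,-70,0],"roll":0,"grip":1},{"slide":[-1,-85,0],"roll":0,"grip":1},{"slide":[-1,-90,0],"roll":0,"grip":1},{"slide":[-1,-90,0],"roll":0,"grip":1},{"slide":[-1,-90,0],"roll":0,"grip":1}]'
python3 - <<'E'
from bench import robot,snapshot
import cv2,numpy as np
s=snapshot('scene')
cv2.imwrite('pics/m3.png',cv2.resize(s[110:210,290:410,::-1],(720,600),interpolation=2))
E
```

```text
time: 4.25
tool_pos: [0.5113, 0.1329, 0.1533]
ee_rot: [-1.571, -0.0, 0.001]
wrist_force: [-0.3, 1.2, -3.1]
width: 0.0314
```

View pics/m3.png

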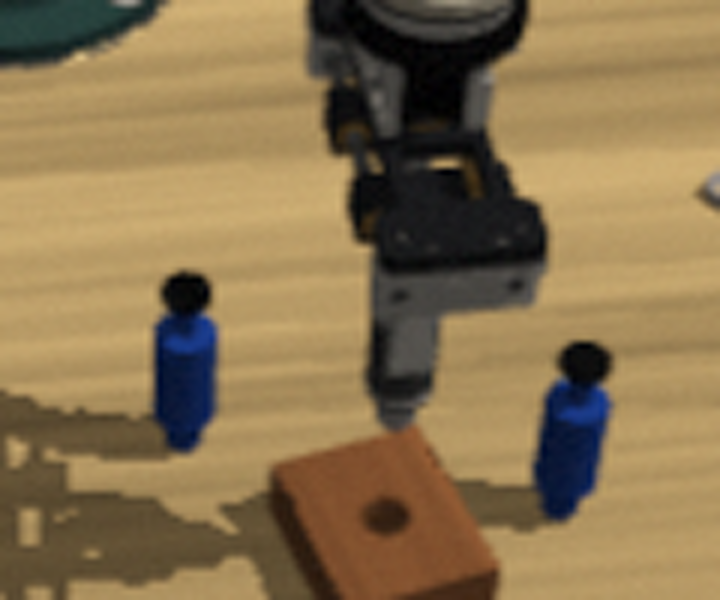

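```bash
python3 -m creep '[{"slide":[1,0,-6],"roll":0,"grip":1},{"slide":[4,0,-20],"roll":0,"grip":1},{"slide":[8,0,-45],"roll":0,"grip":1},{"slide":[14,0,-75],"roll":0,"grip":1},{"slide":[20,0,-105],"roll":0,"grip":1},{"slide":[25,0,-135],"roll":0,"grip":1},{"slide":[30,0,-165],"roll":0,"grip":1},{"slide":[36,0,-195],"roll":0,"grip":1},{"slide":[42,0,-225],"roll":0,"grip":1},{"slide":[47,0,-255],"roll":0,"grip":1},{"slide":[52,0,-280],"roll":0,"grip":1},{"slide":[56,0,-302],"roll":0,"grip":1},{"slide":[59,0,-317],"roll":0,"grip":1},{"slide":[60,0,-324],"roll":0,"grip":1},{"slide":[60,0,-324.5],"roll":0,"grip":1},{"slide":[60,0,-324.5],"roll":0,"grip":1},{"slide":[60,0,-324.5],"roll":0,"grip":1},{"slide":[60,0,-324.5],"roll":0,"grip":1}]'
python3 - <<'E'
from bench import robot,snapshot
from h import *
import cv2
s=snapshot('scene');cv2.imwrite('pics/s4.png',s[:,:,::-1])
cv2.imwrite('pics/m4.png',cv2.resize(s[150:270,190:310,::-1],(600,600),interpolation=2))
# centroids: stand hole scene (now), bore scene (start)
def cen(img,u,v,r):
    g=cv2.cvtColor(img,6).astype(float);U,V=np.meshgrid(np.arange(640),np.arange(400))
    m=(np.hypot(U-u,V-v)<r);lo,hi=np.percentile(g[m],5),np.percentile(g[m],90)
    w=np.clip((hi-g)/(hi-lo),0,1)*m;return (w*U).sum()/w.sum(),(w*V).sum()/w.sum()
h=cen(s[:,:,::-1].copy(),354.1,195.4,6.5);print('hole',h,back('scene',*h,.034))
b=cen(cv2.imread('pics/scene0.png'),242,218.4,6.5);print('bore',b,back('scene',*b,.06))
bt=cen(cv2.imread('pics/top0.png'),389.1,202.7,6.5);print('bore top',bt,back('top',*bt,.06))
E
```

```text
time: 5.8
tool_pos: [0.5717, -0.1902, 0.1536]
ee_rot: [-1.57, -0.0, 0.002]
wrist_force: [0.1, -0.9, -3.1]
width: 0.0315
hole (np.float64(353.90379684010264), np.float64(195.55753164033422)) [0.51301213 0.13738136 0.034     ]
bore (np.float64(242.0368986454927), np.float64(218.2258290518449)) [ 0.57530939 -0.18751843  0.06      ]
bore top (np.float64(388.51327961802446), np.float64(201.86780065652044)) [ 0.57268712 -0.19216287  0.06      ]
```

View pics/m4.png

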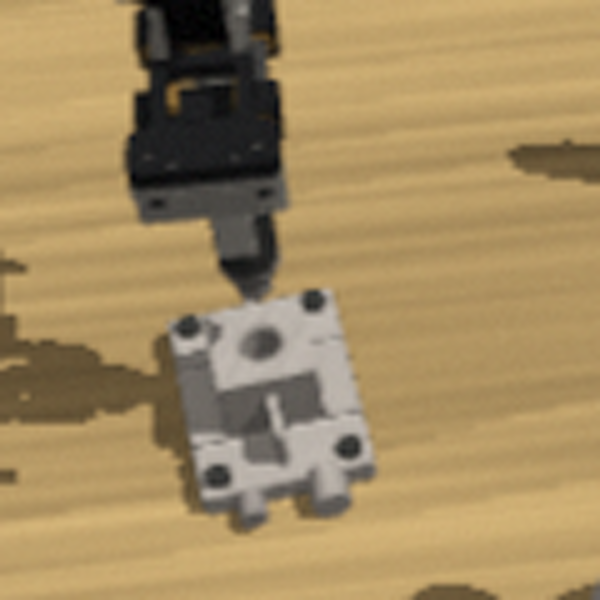

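```bash
python3 -m creep '[{"slide":[1,8,0],"roll":0,"grip":1},{"slide":[1,18,0],"roll":0,"grip":1},{"slide":[1,28,0],"roll":0,"grip":1},{"slide":[1,33,0],"roll":0,"grip":1},{"slide":[1,33,0],"roll":0,"grip":1},{"slide":[1,33,0],"roll":0,"grip":1}]'
python3 - <<'E'
from bench import robot,snapshot
from h import *
import cv2
s=snapshot('scene');cv2.imwrite('pics/s5.png',s[:,:,::-1])
im=cv2.resize(s[195:245,215:275,::-1],(720,600),interpolation=2)
cv2.imwrite('pics/m5.png',im)
# predicted outlines (scene camera bias from bore: scene bore - p) overlay for seater at dx,dy vs bore
sb=np.array([.5753,-.1875])
t=np.linspace(0,2*np.pi,60)
def ring(c,r,z,col):
    q=(proj('scene',np.c_[c[0]+r*np.cos(t),c[1]+r*np.sin(t),np.full(60,z)])-[215,195])*12+5.5
    cv2.polylines(im,[q.astype(np.int32)],True,col,1)
ring(sb,.011,.06,(0,0,255)); 
for r,z in((.0075,.069),(.01,.073),(.016,.091)): ring(sb,r,z,(0,255,0))
cv2.imwrite('pics/m5o.png',im)
E
```

```text
time: 6.35
tool_pos: [0.5722, -0.1913, 0.1193]
ee_rot: [-1.57, 0.002, 0.001]
wrist_force: [0.8, -0.3, -2.6]
width: 0.0316
```

View pics/m5.png

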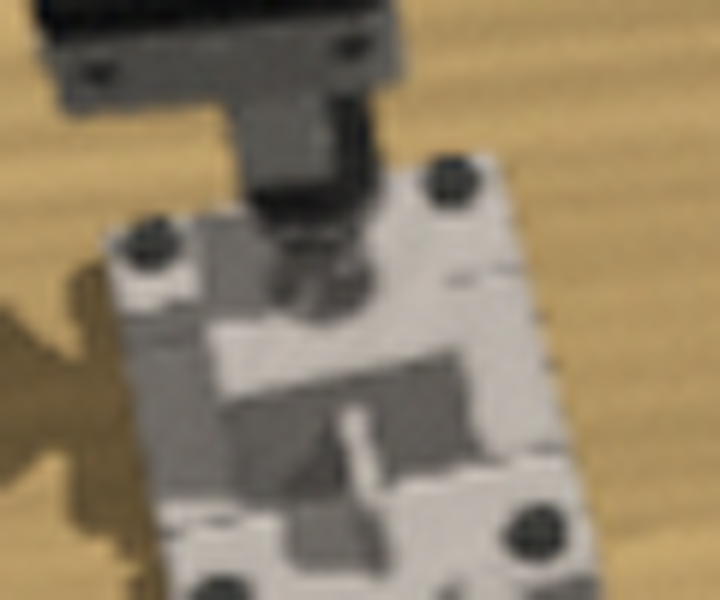

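View pics/m5o.png

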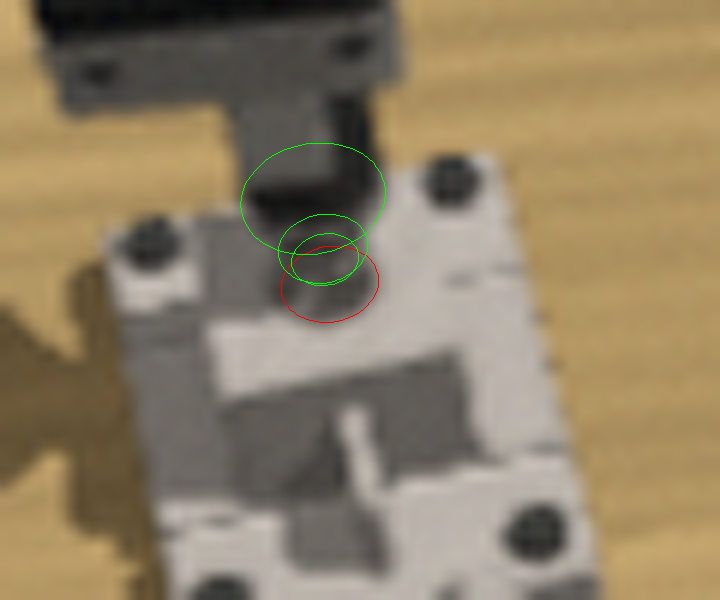

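```bash
python3 - <<'E'
from h import *
import cv2
a=cv2.imread('pics/s5.png');b=cv2.imread('pics/scene0.png')
f=lambda i:cv2.resize(cv2.convertScaleAbs(np.clip(i[202:230,228:258].astype(float),0,130),alpha=1.9),(390,364),interpolation=0)
cv2.imwrite('pics/m6.png',np.hstack([f(a),f(b)]))
g=cv2.cvtColor(a,6);print(g[205:226,232:250])
E
```

```text
[[146 126  93  81  86  85  84  87  84  89  66  34  36  40 115 156 155 156]
 [154 128  97  86  86  85  85  86  86  97  79  37  34  36 115 157 162 161]
 [160 149 112  86  87  85  85  85  84  90  71  38  36  37  92 143 160 160]
 [164 162 126  84  84  86  86  86  86  88  70  44  39  38  76 137 159 157]
 [157 158 125  81  82  80  76  77  77  75  63  39  35  37  80 147 172 162]
 [149 151 124  78  59  54  48  45  44  40  37  34  39  40  83 150 181 164]
 [144 150 124  71  26  24  25  22  22  26  32  33  39  62 103 157 183 183]
 [133 146 142 102  49  26  25  26  25  27  30  40  55  88 130 172 183 180]
 [103 100 102  96  71  43  38  44  39  43  50  58  73 113 161 183 182 179]
 [103 101 104 105  86  67  68  70  60  65  78  73  72 134 180 184 179 181]
 [101 103 104 105 106  94  65  47  46  53  52  69  91 133 171 183 179 175]
 [104 105 103 105 104  96  75  61  63  66  65  84  95 120 163 177 179 179]
 [102 104 107 105 100  87  71  67  68  70  74  97  89  91 141 172 177 178]
 [101 107 104 106  97  81  67  67  83  81  69  69  69  78 135 170 178 182]
 [103 105 106 104 101  80  61  71  92  85  69  71  73  93 144 171 181 185]
 [104 107 105 105 104 100  87  96 104  83  75  76  85 129 168 179 182 184]
 [117 130 133 132 130 151 150 130 111  95 102 118 140 166 178 180 183 183]
 [148 180 187 183 180 179 182 178 166 154 155 171 180 178 179 183 185 184]
 [145 179 184 182 179 180 183 186 180 183 181 183 179 177 181 186 181 182]
 [126 169 185 182 179 183 185 181 183 183 182 180 178 178 175 172 171 165]
 [116 164 183 179 180 186 182 182 179 176 171 166 161 154 139 130 113  93]]
```

View pics/m6.png

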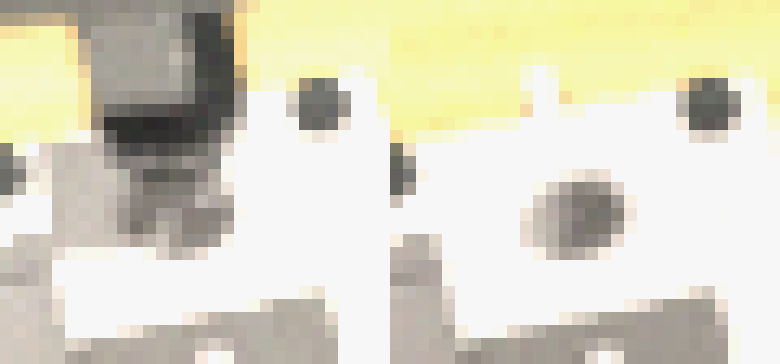

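```bash
python3 - <<'E'
from h import *
import cv2
a=cv2.imread('pics/m3.png')
t=np.linspace(0,2*np.pi,60)
def ring(im,c,r,z,o,k,col):
    q=(proj('scene',np.c_[c[0]+r*np.cos(t),c[1]+r*np.sin(t),np.full(60,z)])-o)*k+k/2-.5
    cv2.polylines(im,[q.astype(np.int32)],True,col,1)
h=(.5130,.1374)
ring(a,h,.0115,.034,[290,110],6,(0,0,255))
for r,z in((.016,.124),(.0075,.102),(.01,.106)): ring(a,h,r,z,[290,110],6,(0,255,0))
b=cv2.resize(cv2.imread('pics/s4.png')[190:240,215:275],(720,600),interpolation=2)
B=(.575,-.188)
for dx in (0,):
  ring(b,B,.011,.06,[215,190],12,(0,0,255))
  for r,z in((.016,.124),(.0075,.102),(.01,.106)): ring(b,B,r,z,[215,190],12,(0,255,0))
cv2.imwrite('pics/m7.png',np.hstack([cv2.resize(a[300:600,250:550],(400,400)),cv2.resize(b[:480,100:580],(400,400))]))
E
```

```text
(no output)
```

View pics/m7.png

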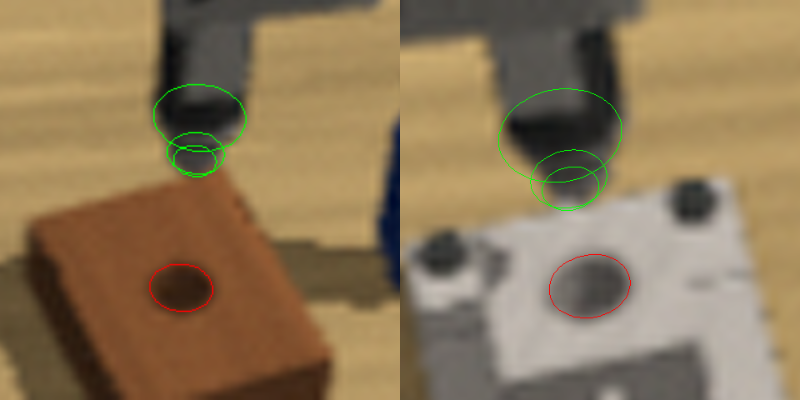

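```bash
python3 -m creep '[{"slide":[1.5,2,0],"roll":0,"grip":1},{"slide":[1.5,4,0],"roll":0,"grip":1},{"slide":[1.5,6,0],"roll":0,"grip":1},{"slide":[1.5,8,0],"roll":0,"grip":1},{"slide":[1.5,9.5,0],"roll":0,"grip":1},{"slide":[1.5,11,0],"roll":0,"grip":1},{"slide":[1.5,11,0],"roll":0,"grip":1}]'
python3 - <<'E'
from bench import robot,snapshot
from h import *
import cv2
s=snapshot('scene');cv2.imwrite('pics/s6.png',s[:,:,::-1])
cv2.imwrite('pics/m8.png',cv2.resize(s[195:245,215:275,::-1],(720,600),interpolation=2))
E
```

```text
time: 6.98
tool_pos: [0.5739, -0.1914, 0.1089]
ee_rot: [-1.57, 0.001, 0.001]
wrist_force: [0.4, 0.2, -3.2]
width: 0.0314
```

View pics/m8.png

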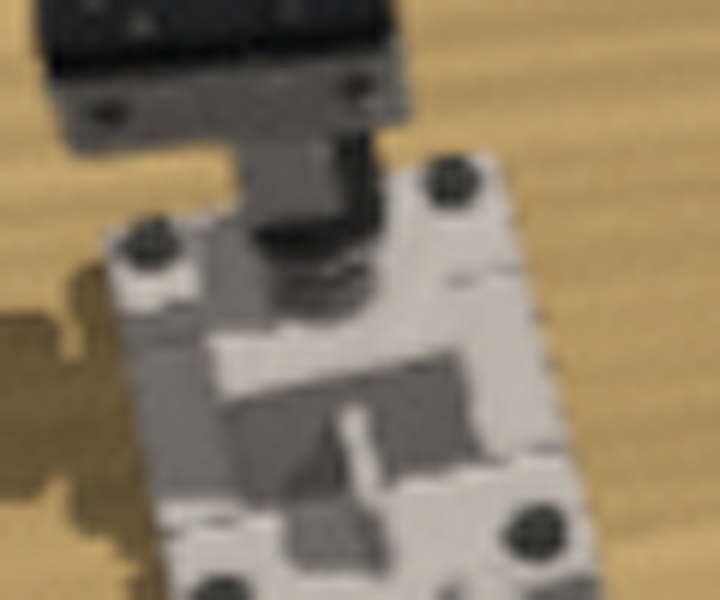

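Nose is over or just in the bore mouth (crop 320,290), with no contact force yet. I'll lower it in small steps.

```bash
python3 -m creep '[{"slide":[0,1,0],"roll":0,"grip":1},{"slide":[0,2,0],"roll":0,"grip":1},{"slide":[0,3,0],"roll":0,"grip":1},{"slide":[0,4,0],"roll":0,"grip":1},{"slide":[0,5,0],"roll":0,"grip":1},{"slide":[0,6,0],"roll":0,"grip":1},{"slide":[0,6,0],"roll":0,"grip":1}]'
```

```text
time: 7.62
tool_pos: [0.5739, -0.1919, 0.1032]
ee_rot: [-1.571, 0.001, 0.001]
wrist_force: [-1.6, -1.8, -2.1]
width: 0.0317
```

```bash
python3 -m creep '[{"slide":[-0.5,1,-0.5],"roll":0,"grip":1},{"slide":[-0.5,2,-0.5],"roll":0,"grip":1},{"slide":[-0.5,3,-0.5],"roll":0,"grip":1},{"slide":[-0.5,4,-0.5],"roll":0,"grip":1},{"slide":[-0.5,5,-0.5],"roll":0,"grip":1},{"slide":[-0.5,6,-0.5],"roll":0,"grip":1},{"slide":[-0.5,6,-0.5],"roll":0,"grip":1}]'
```

```text
time: 8.2
tool_pos: [0.5737, -0.192, 0.0972]
ee_rot: [-1.571, 0.0, 0.001]
wrist_force: [-0.5, -1.9, -3.3]
width: 0.032
```

```bash
python3 -m creep '[{"slide":[0,1,-0.5],"roll":0,"grip":1},{"slide":[0,2,-0.5],"roll":0,"grip":1},{"slide":[0,3,-0.5],"roll":0,"grip":1},{"slide":[0,4,-0.5],"roll":0,"grip":1},{"slide":[0,5,-0.5],"roll":0,"grip":1},{"slide":[0,5.5,-0.5],"roll":0,"grip":1},{"slide":[0,5.5,-0.5],"roll":0,"grip":1}]'
```

```text
time: 8.78
tool_pos: [0.5736, -0.1923, 0.0917]
ee_rot: [-1.57, 0.0, 0.001]
wrist_force: [-0.5, -1.1, -3.6]
width: 0.0316
```

```bash
python3 -m creep '[{"slide":[0,0.5,0],"roll":0,"grip":1},{"slide":[0,1,0],"roll":0,"grip":1},{"slide":[0,1,0],"roll":0,"grip":1}]'; python3 -m creep '[{"slide":[0,0.5,0],"roll":0,"grip":1},{"slide":[0,0.5,0],"roll":0,"grip":1}]'
```

```text
time: 9.03
tool_pos: [0.5737, -0.1924, 0.0909]
ee_rot: [-1.57, -0.0, 0.001]
wrist_force: [-0.6, 0.1, -3.5]
width: 0.0316
time: 9.2
tool_pos: [0.5737, -0.1924, 0.0904]
ee_rot: [-1.571, -0.0, 0.001]
wrist_force: [0.5, -0.5, -4.0]
width: 0.0314
```

```bash
python3 -m creep '[{"slide":[0,0.5,0],"roll":0,"grip":1},{"slide":[0,0.5,0],"roll":0,"grip":1}]';python3 -m creep '[{"slide":[0,0.5,0],"roll":0,"grip":1},{"slide":[0,0.5,0],"roll":0,"grip":1}]'
```

```text
time: 9.37
tool_pos: [0.5737, -0.1924, 0.0899]
ee_rot: [-1.571, -0.0, 0.001]
wrist_force: [0.7, -0.4, -2.1]
width: 0.0315
time: 9.53
tool_pos: [0.5737, -0.1925, 0.0895]
ee_rot: [-1.571, -0.0, 0.001]
wrist_force: [0.1, -1.0, -3.0]
width: 0.0313
```

```bash
python3 -m creep '[{"slide":[0,0.5,0],"roll":0,"grip":1},{"slide":[0,0.5,0],"roll":0,"grip":1}]';python3 -m creep '[{"slide":[0,0.5,0],"roll":0,"grip":1},{"slide":[0,0.5,0],"roll":0,"grip":1}]'
```

```text
time: 9.7
tool_pos: [0.5737, -0.1925, 0.0894]
ee_rot: [-1.571, -0.0, 0.001]
wrist_force: [-0.6, 0.2, -0.2]
width: 0.0314
time: 9.87
tool_pos: [0.5737, -0.1926, 0.0894]
ee_rot: [-1.571, -0.001, 0.001]
wrist_force: [-2.5, 1.0, 1.9]
width: 0.0316
```

```bash
python3 -m creep '[{"slide":[0,-0.2,0],"roll":0,"grip":0.64},{"slide":[0,-0.2,0],"roll":0,"grip":0.6},{"slide":[0,-0.2,0],"roll":0,"grip":0.4},{"slide":[0,-0.2,0],"roll":0,"grip":0.2},{"slide":[0,-0.2,0],"roll":0,"grip":0},{"slide":[0,-0.2,0],"roll":0,"grip":0},{"slide":[0,-0.2,0],"roll":0,"grip":0},{"slide":[0,-0.2,0],"roll":0,"grip":0}]'
python3 - <<'E'
from bench import robot,snapshot
from h import *
import cv2
s=snapshot('scene');cv2.imwrite('pics/s9.png',s[:,:,::-1])
cv2.imwrite('pics/m9.png',cv2.resize(s[180:250,210:280,::-1],(600,600),interpolation=2))
E
```

```text
time: 10.53
tool_pos: [0.5737, -0.1925, 0.0886]
ee_rot: [-1.571, -0.0, 0.001]
wrist_force: [-0.3, 0.1, -0.3]
width: 0.0737
```

View pics/m9.png

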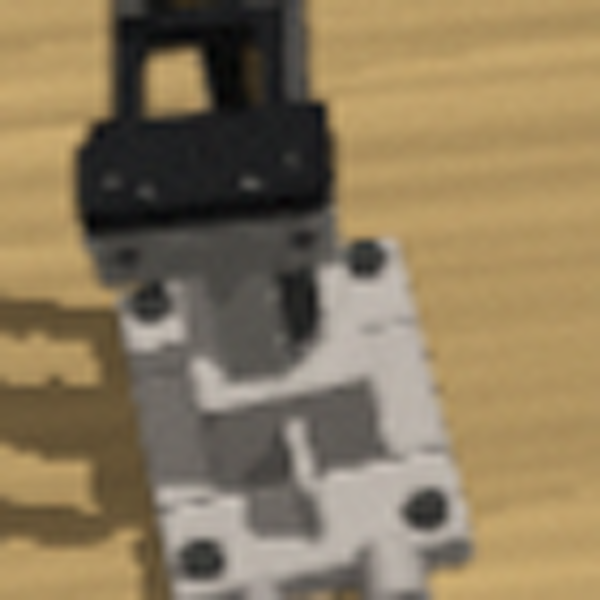

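```bash
python3 -m creep '[{"slide":[0,-2,0],"roll":0,"grip":0},{"slide":[0,-8,0],"roll":0,"grip":0},{"slide":[0,-20,0],"roll":0,"grip":0},{"slide":[0,-40,0],"roll":0,"grip":0},{"slide":[0,-65,0],"roll":0,"grip":0},{"slide":[0,-80,0],"roll":0,"grip":0.3},{"slide":[0,-87,0],"roll":0,"grip":0.6},{"slide":[0,-87,0],"roll":0,"grip":1},{"slide":[0,-87,0],"roll":0,"grip":1},{"slide":[0,-87,0],"roll":0,"grip":1},{"slide":[0,-87,0],"roll":0,"grip":1},{"slide":[0,-87,0],"roll":0,"grip":1},{"slide":[0,-87,0],"roll":0,"grip":1},{"slide":[0,-87,0],"roll":0,"grip":1},{"slide":[0,-87,0],"roll":0,"grip":1}]'
python3 - <<'E'
from bench import robot,snapshot
from h import *
import cv2
s=snapshot('scene');cv2.imwrite('pics/s10.png',s[:,:,::-1])
cv2.imwrite('pics/m10.png',cv2.resize(s[160:250,200:290,::-1],(600,600),interpolation=2))
E
```

```text
time: 11.83
tool_pos: [0.5736, -0.1925, 0.1753]
ee_rot: [-1.57, 0.001, 0.001]
wrist_force: [0.6, -0.5, 0.9]
width: 0.0308
```

View pics/m10.png

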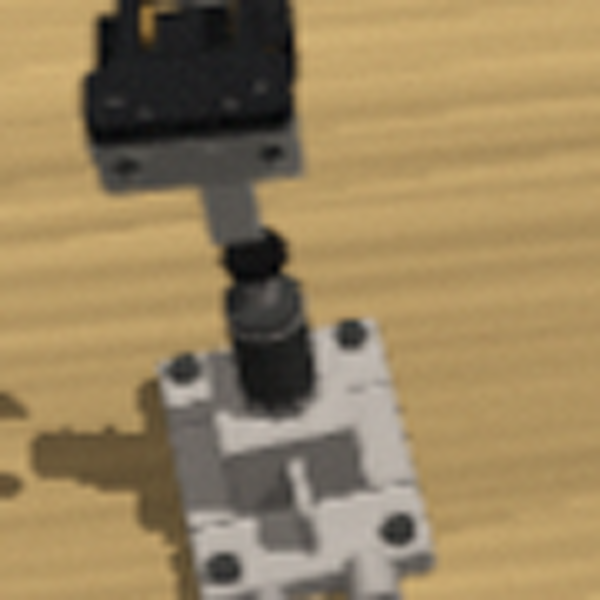

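```bash
python3 -m creep '[{"slide":[0,0,0],"roll":0,"grip":1},{"slide":[0,0,0],"roll":0,"grip":1},{"slide":[0,0,0],"roll":0,"grip":1},{"slide":[0,0,0],"roll":0,"grip":1},{"slide":[0,0,0],"roll":0,"grip":1}]'
python3 - <<'E'
from bench import robot,snapshot
from h import *
import cv2
s=snapshot('scene');cv2.imwrite('pics/s11.png',s[:,:,::-1])
im=cv2.resize(s[180:230,215:275,::-1],(720,600),interpolation=2)
f=lambda q:(proj('scene',q)-[215,180])*12+5.5
p=np.array([.5736,-.1925,.1753])
print('tip front-face',f(p+[.012,-.01,0]),f(p+[.012,.01,0]),'tcp',f(p))
t=np.linspace(0,2*np.pi,60)
q=f(np.c_[p[0]+.013*np.cos(t),p[1]+.013*np.sin(t),np.full(60,.148)]);print('cap pred centre',f(p*[1,1,0]+[0,0,.148]))
cv2.polylines(im,[q.astype(np.int32)],True,(0,255,0),1)
cv2.imwrite('pics/m11.png',im)
E
```

```text
time: 12.3
tool_pos: [0.5737, -0.1926, 0.1757]
ee_rot: [-1.571, -0.0, 0.001]
wrist_force: [0.1, 0.7, 0.3]
width: 0.0005
tip front-face [192.9109995 169.8702325] [289.15566277 160.41415895] tcp [239.89415303 122.7971224 ]
cap pred centre [256.88152225 207.48300406]
```

View pics/m11.png

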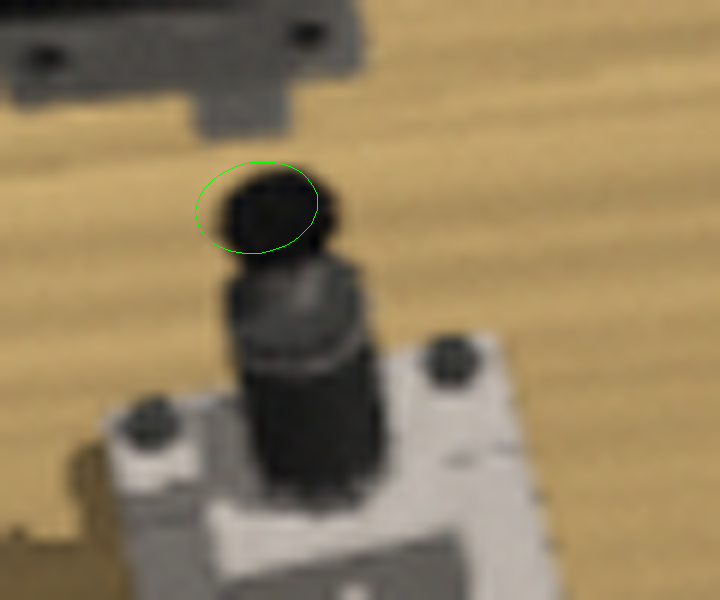

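```bash
python3 - <<'E'
from h import *
import cv2
s=cv2.imread('pics/s11.png')
im=cv2.resize(s[180:230,215:275],(720,600),interpolation=2)
f=lambda q:(proj('scene',q)-[215,180])*12+5.5
t=np.linspace(0,2*np.pi,60)
for r,z in((.013,.148),(.016,.12),(.016,.06)):
  q=f(np.c_[.5732+r*np.cos(t),-.1885+r*np.sin(t),np.full(60,z)])
  cv2.polylines(im,[q.astype(np.int32)],True,(0,255,0),1)
cv2.imwrite('pics/m12.png',im)
E
```

```text
(no output)
```

View pics/m12.png

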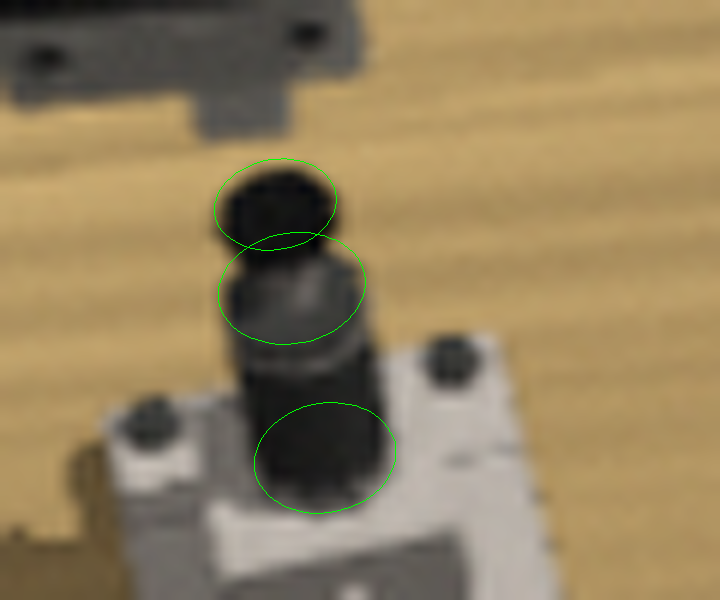

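```bash
python3 -m creep '[{"slide":[0,2,2],"roll":0,"grip":1},{"slide":[0,6,3.3],"roll":0,"grip":1},{"slide":[0,12,3.3],"roll":0,"grip":1},{"slide":[0,18,3.3],"roll":0,"grip":1},{"slide":[0,22,3.3],"roll":0,"grip":1},{"slide":[0,24,3.3],"roll":0,"grip":1},{"slide":[0,24,3.3],"roll":0,"grip":1}]'
python3 - <<'E'
from bench import robot,snapshot
from h import *
import cv2
s=snapshot('scene');cv2.imwrite('pics/s12.png',s[:,:,::-1])
im=cv2.resize(s[180:230,215:275,::-1],(720,600),interpolation=2)
cv2.imwrite('pics/m13.png',im)
E
```

```text
time: 12.93
tool_pos: [0.5732, -0.189, 0.1505]
ee_rot: [-1.57, 0.002, 0.001]
wrist_force: [-0.1, 0.6, 0.2]
width: 0.0007
```

View pics/m13.png

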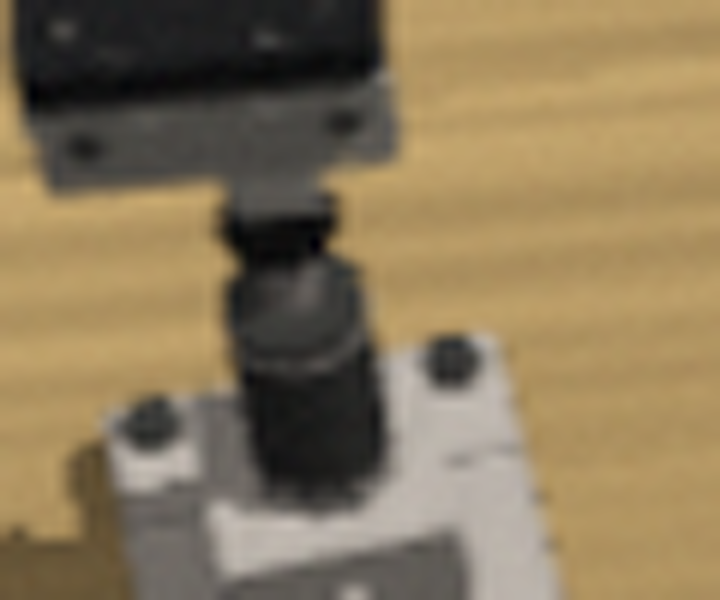

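```bash
python3 -m creep '[{"slide":[0,1,0],"roll":0,"grip":1},{"slide":[0,2,0],"roll":0,"grip":1},{"slide":[0,3,0],"roll":0,"grip":1},{"slide":[0,4,0],"roll":0,"grip":1},{"slide":[0,5,0],"roll":0,"grip":1},{"slide":[0,6,0],"roll":0,"grip":1},{"slide":[0,6,0],"roll":0,"grip":1}]'
python3 -m creep '[{"slide":[0,1,0],"roll":0,"grip":1},{"slide":[0,2,0],"roll":0,"grip":1},{"slide":[0,3,0],"roll":0,"grip":1},{"slide":[0,3,0],"roll":0,"grip":1}]'
python3 -m creep '[{"slide":[0,1,0],"roll":0,"grip":1},{"slide":[0,2,0],"roll":0,"grip":1},{"slide":[0,2,0],"roll":0,"grip":1}]'
```

```text
time: 13.57
tool_pos: [0.5738, -0.1893, 0.1459]
ee_rot: [-1.571, -0.001, 0.001]
wrist_force: [-0.3, -0.9, 1.2]
width: 0.0006
time: 13.9
tool_pos: [0.5741, -0.1894, 0.1442]
ee_rot: [-1.572, -0.002, 0.001]
wrist_force: [-1.6, 0.7, 5.3]
width: 0.0009
time: 14.15
tool_pos: [0.5742, -0.1894, 0.1424]
ee_rot: [-1.572, -0.002, 0.001]
wrist_force: [-0.5, 0.3, 6.0]
width: 0.0008
```

```bash
python3 -m creep '[{"slide":[0,0.8,0],"roll":0,"grip":1},{"slide":[0,1.6,0],"roll":0,"grip":1},{"slide":[0,2.4,0],"roll":0,"grip":1},{"slide":[0,3.2,0],"roll":0,"grip":1},{"slide":[0,4,0],"roll":0,"grip":1},{"slide":[0,4,0],"roll":0,"grip":1}]'
python3 -m creep '[{"slide":[0,0.5,0],"roll":0,"grip":1},{"slide":[0,1,0],"roll":0,"grip":1},{"slide":[0,1,0],"roll":0,"grip":1}]'
```

```text
time: 14.65
tool_pos: [0.5742, -0.1894, 0.1386]
ee_rot: [-1.572, -0.002, 0.001]
wrist_force: [-0.4, -0.0, 5.9]
width: 0.0004
time: 14.9
tool_pos: [0.5742, -0.1894, 0.1377]
ee_rot: [-1.572, -0.002, 0.001]
wrist_force: [-1.1, 0.7, 7.1]
width: 0.0006
```

```bash
python3 -m creep '[{"slide":[0,0.5,0],"roll":0,"grip":1},{"slide":[0,1,0],"roll":0,"grip":1},{"slide":[0,1,0],"roll":0,"grip":1}]'
```

```text
time: 15.15
tool_pos: [0.5742, -0.1894, 0.1368]
ee_rot: [-1.572, -0.003, 0.001]
wrist_force: [-0.7, -0.3, 6.2]
width: 0.0003
```

```bash
python3 -m creep '[{"slide":[0,0.5,0],"roll":0,"grip":1},{"slide":[0,1,0],"roll":0,"grip":1},{"slide":[0,1,0],"roll":0,"grip":1}]';python3 -m creep '[{"slide":[0,0.5,0],"roll":0,"grip":1},{"slide":[0,1,0],"roll":0,"grip":1},{"slide":[0,1,0],"roll":0,"grip":1}]'
```

```text
time: 15.4
tool_pos: [0.5742, -0.1894, 0.1358]
ee_rot: [-1.572, -0.002, 0.001]
wrist_force: [-1.7, 0.9, 6.3]
width: 0.0006
time: 15.65
tool_pos: [0.5741, -0.1894, 0.1348]
ee_rot: [-1.572, -0.002, 0.001]
wrist_force: [-1.2, 0.5, 6.6]
width: 0.0006
```

```bash
python3 -m creep '[{"slide":[0,0.5,0],"roll":0,"grip":1},{"slide":[0,1,0],"roll":0,"grip":1},{"slide":[0,1,0],"roll":0,"grip":1}]';python3 -m creep '[{"slide":[0,0.5,0],"roll":0,"grip":1},{"slide":[0,1,0],"roll":0,"grip":1},{"slide":[0,1,0],"roll":0,"grip":1}]'
```

```text
time: 15.9
tool_pos: [0.5742, -0.1894, 0.134]
ee_rot: [-1.572, -0.003, 0.001]
wrist_force: [-1.8, 0.4, 8.1]
width: 0.0005
time: 16.15
tool_pos: [0.5745, -0.1896, 0.134]
ee_rot: [-1.572, -0.004, 0.001]
wrist_force: [-2.3, 1.9, 8.6]
width: 0.0002
```

```bash
python3 -m creep '[{"slide":[0,0.5,0],"roll":0,"grip":1},{"slide":[0,0.5,0],"roll":0,"grip":1}]';python3 -m creep '[{"slide":[0,0.5,0],"roll":0,"grip":1},{"slide":[0,0.5,0],"roll":0,"grip":1}]'
```

```text
time: 16.32
tool_pos: [0.5747, -0.1897, 0.1339]
ee_rot: [-1.573, -0.005, 0.001]
wrist_force: [-1.5, 0.3, 11.5]
width: 0.0008
time: 16.48
tool_pos: [0.5749, -0.1897, 0.1339]
ee_rot: [-1.573, -0.005, 0.001]
wrist_force: [-2.3, 0.7, 11.4]
width: 0.0008
```

```bash
python3 -m creep '[{"slide":[0,0.5,0],"roll":0,"grip":1},{"slide":[0,0.5,0],"roll":0,"grip":1}]';python3 -m creep '[{"slide":[0,0.5,0],"roll":0,"grip":1},{"slide":[0,0.5,0],"roll":0,"grip":1}]'
```

```text
time: 16.65
tool_pos: [0.5751, -0.1898, 0.1339]
ee_rot: [-1.573, -0.006, 0.001]
wrist_force: [-3.0, 1.6, 12.8]
width: 0.0006
time: 16.82
tool_pos: [0.5753, -0.1899, 0.1339]
ee_rot: [-1.574, -0.007, 0.001]
wrist_force: [-2.3, 1.6, 14.0]
width: 0.0007
```

```bash
python3 -m creep '[{"slide":[0,0.5,0],"roll":0,"grip":1},{"slide":[0,0.5,0],"roll":0,"grip":1},{"slide":[0,0.5,0],"roll":0,"grip":1},{"slide":[0,0.5,0],"roll":0,"grip":1}]';python3 -m creep '[{"slide":[0,0,0],"roll":0,"grip":1},{"slide":[0,0,0],"roll":0,"grip":1},{"slide":[0,0,0],"roll":0,"grip":1},{"slide":[0,0,0],"roll":0,"grip":1}]';python3 -m creep '[{"slide":[0,0,0],"roll":0,"grip":1},{"slide":[0,0,0],"roll":0,"grip":1},{"slide":[0,0,0],"roll":0,"grip":1}]'
```

```text
time: 17.15
tool_pos: [0.5755, -0.19, 0.1338]
ee_rot: [-1.574, -0.007, 0.001]
wrist_force: [-3.2, 0.9, 14.6]
width: 0.0003
time: 17.48
tool_pos: [0.5755, -0.19, 0.1338]
ee_rot: [-1.574, -0.007, 0.001]
wrist_force: [-2.4, 1.2, 15.3]
width: 0.0002
time: 17.73
tool_pos: [0.5755, -0.19, 0.1338]
ee_rot: [-1.574, -0.007, 0.001]
wrist_force: [-1.9, 0.2, 14.7]
width: 0.0002
```

```bash
python3 -m creep '[{"slide":[0,-1,0],"roll":0,"grip":1},{"slide":[0,-2.5,0],"roll":0,"grip":1},{"slide":[0,-5,0],"roll":0,"grip":1},{"slide":[0,-8,0],"roll":0,"grip":1},{"slide":[0,-12,0],"roll":0,"grip":1},{"slide":[0,-17,0],"roll":0,"grip":1},{"slide":[0,-22,0],"roll":0,"grip":1},{"slide":[0,-28,0],"roll":0,"grip":1},{"slide":[0,-40,0],"roll":0,"grip":1},{"slide":[0,-60,0],"roll":0,"grip":1},{"slide":[0,-90,0],"roll":0,"grip":1},{"slide":[0,-90,0],"roll":0,"grip":1},{"slide":[0,-90,0],"roll":0,"grip":1}]'
python3 - <<'E'
from bench import robot,snapshot
from h import *
import cv2
s=snapshot('scene');cv2.imwrite('pics/s14.png',s[:,:,::-1])
im=cv2.resize(s[180:230,215:275,::-1],(720,600),interpolation=2)
f=lambda q:(proj('scene',q)-[215,180])*12+5.5
t=np.linspace(0,2*np.pi,60)
for r,z in((.013,.148),(.016,.12),(.016,.06)):
  q=f(np.c_[.5732+r*np.cos(t),-.1890+r*np.sin(t),np.full(60,z)])
  cv2.polylines(im,[q.astype(np.int32)],True,(0,255,0),1)
cv2.imwrite('pics/m14.png',im)
d=np.abs(s[:,:,::-1].astype(int)-cv2.imread('pics/s11.png').astype(int)).sum(2)
print('diff vs before press at tool', d[190:225,232:250].max(), d[190:225,232:250].mean())
E
```

```text
time: 18.82
tool_pos: [0.5748, -0.1896, 0.2213]
ee_rot: [-1.573, -0.005, 0.001]
wrist_force: [0.4, 0.1, -0.7]
width: 0.0006
diff vs before press at tool 171 12.93968253968254
```

View pics/m14.png

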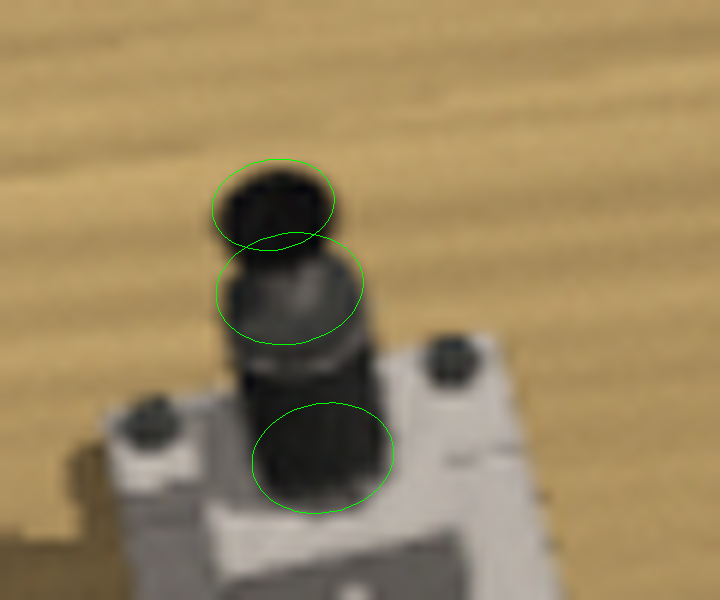

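View pics/s14.png

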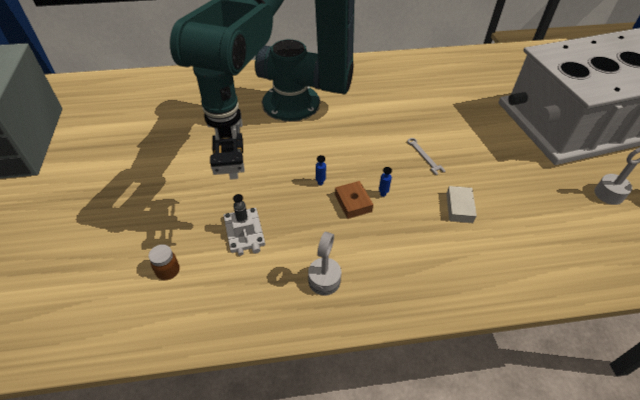

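The tool stands at scene (240,210), unchanged from before the press. Its cap is up at crop (277,208), the fingers are well clear, and the bystanders are where they started.

```bash
python3 -c "
from bench import ticket
print(ticket.close_job())"
```

```text
the job is handed in; nothing more can be done
None
```

I took the dark seating tool from the stand by its barrel, set it in the bore until the shoulder met the boss, and let go. I then pressed the cap with the closed fingers. I handed the job in at about 19 s; no verdict is given.

**Press:** The plug slid at about 6–7 N from roughly 3 mm down and came up solid at about 14 mm, so it moved roughly 11 mm. I held it there at about 15 N for 0.9 s. The highest wrist reading was 15.3 N vertical; readings are noisy by about 1 N, and up to 3 N sideways came with it.

**Last checks:**
- **Tool:** it is upright on the boss in the same place as before the press, with the cap back up.
- **Arm:** it is clear of everything, with about 0 N at the wrist.
- **Bystanders:** the piston, carton, wrench and jar look unmoved.

**Disagreements:**
- The two cameras disagreed by about 5 mm in absolute position, so I worked from relative offsets.
- The tool sat about 4 mm off centre along the fingers in the grip. I corrected that before pressing.

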